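Take the piston temperature, then draw the piston to its index

ROBOT

A 6-joint arm with a two-finger parallel gripper is mounted at the origin on the work surface. World frame = base frame: x ahead of the robot, y to its left, z up, the work surface at z = 0. Lengths are in mm, angles in rad, forces in N, time in s.
With the tool pointing down it reaches from about 300 to 825 mm from the base axis. Payload 5.4 kg.
Tool frame: the origin (TCP) lies at the very end of the fingers, on their centre line; the grasp point (between the pads) lies 19 mm behind it; y points along the fingers, z is the direction in which the jaws open and shut, and the axes are right-handed (so a half turn about y gives the same grasp; the last joint's range is limited). The gripper opens to 92 mm and grips with 3 to 60 N. Pads are 20 mm wide; open, the fingers measure 128 mm over their backs; the gripper's body (75 mm by 189 mm) begins 69 mm behind the grasp point.
Start: joints at [-1.402, 0.158, 1.597, -0, 1.386, -0.21], TCP at [212.614, -534.23, 214.601] pointing down, gripper open.
Joint ranges: [-2.91, 2.91], [-0.94, 2.29], [0.18, 2.7], [-1.29, 4.43], [0.17, 2.64], [-3, 3]. Speed limits (rad/s): [2.57, 2.57, 3.14, 3.14, 3.14, 3.14].

INTERFACE

Orientations are given as a rotation vector (axis times angle).
In Python, from workcell import sensors, vision, job gives the robot as it stands. The module is installed in compiled form; this text tells all that it offers.
- The arm moves only by the tool play_rows, never from a script. Its argument "moves" is a list of rows, each a list of 2 entries, a list of its own where there are three numbers: the shift along the tool's x, y, z in units of 40 mm (1.0 is 40 mm), then the turn, a rotation vector about the tool's x, y, z in rad. In form: [[[tx, ty, tz], [rx, ry, rz]], ...]. A call has 1 to 20 rows; each row is the pose to reach, as a shift and turn from the pose commanded when the call began, along the tool's axes at that moment; what a row does not reach only later rows make up. A row lasts 1/12 s, in which the tool goes at most 41.7 mm and 7.16 degrees, less where a joint would pass 70% of its speed; a pose out of reach is approached as far as the arm can. A call with a gripper value outside its range is refused whole. "hand" is the finger opening in mm, from 0 to 91.9, set as the call begins (left out, the last holds). The fingers move at their own pace and stop on an object; the grip force is fixed at half the most. Time passes only in rows, so rows that repeat a pose let the fingers close. It gives the time, the measured TCP pose, the force and the opening at its end, in the units of the state.
- sensors.read_state(): the state, without advancing time (a new reading comes with each control period).
- vision.snapshot(name): name is "side" or "top"; returns the picture (400x640x3 uint8, red, green, blue); there is no depth.
- vision.camera_params(name): a dict with "vertical_fov" (degrees; the focal length in pixels is half the picture's height over the tangent of half this angle, whatever the lens; pixels are square), "cx", "cy" (the principal point, pixels), "rvec" (rotation vector, rad) and "tvec" (3), from world to camera coordinates, as OpenCV has them. Camera axes: x right, y down, z forward; pixel columns grow to the right and rows downward; lengths in mm; the calibration is good to about 2 mm. A picture is of the moment at which its call begins. camera_params takes no time and is no camera call.
- job.finish_job(): hands the job in, once; it reports no verdict.
The state is a dict: "time": time; "qpos": joint angles; "qd": joint speeds; "joint_torque": joint torques, N m; "tcp_pos": TCP position; "orientation": TCP orientation; "wrist_force": force on the tool from outside, world axes, zero at the start; "moment": the same for the moment, N m; "opening": finger opening in mm.
Only numpy, scipy, OpenCV 4.12 (cv2) and the standard library are available. Lean on these libraries where they do the work, as an engineer would, in place of code of your own. Each camera call takes 0.05 s, during which the arm holds its last target.

TASK

Pick up the yellow infrared thermometer, aim its lens at the round black spot on the green pressure tester from a few centimetres away, a hand's breadth at most, hold it steady there for two seconds, then set it back on its rest, upright, and let go. Then take the tester's black piston knob and draw the piston straight up, without forcing it sideways, only until the red ring on its rod is level with the tip of the red pointer, and finish holding it still there: do not let go and do not pull it out of the bore, and leave everything else where it is.

Things in the scene. Friction and masses are not known exactly. Their poses are not given: they have to be found in the camera images.
- thermo_center (a point): infrared thermometer: yellow box 110 (x, long) x 42 (y, wide) x 44 (z, high) mm, 0.2 kg; this point is the centre of the box. A black round nose (30 mm across) comes out of the lower front (+x) end, bent 45 degrees down. Grasp across the 42 mm width from above. It lies loose on its rest at the start, pointing the way of the rest's +x
- lens (a point): the lens, centre of the flat end of the thermometer's nose, 72 mm ahead (+x) of the box's centre and 23 mm below it. This point's z axis is the line of sight, which in the thermometer's frame goes 45 degrees down ahead (equal parts +x and -z). It sees properly from 30 to 120 mm along that line
- spot (a point): matt black spot, 30 mm across, on the flat level top of the green housing of the tester (61 mm above the table); this point is its centre. The housing, 120 (x) x 125 (y) mm, is clear for 35 mm round the spot; a brass fitting stands loose on its +x, -y corner, and the cylinder block rises beside it on the tester's +y side. Hold the lens's line of sight within 11 mm of this point
- rest_top (a point): thermometer rest, fixed to the table: grey block 85 (x) x 36 (y) mm whose flat top is 60 mm above the table, on a foot 110 x 100 x 8 mm; this point is the centre of its top, x along the long side. The thermometer's box lies centred on it (centre 22 mm above this point, its sides overhang the block by 3 mm so that fingertips pass below the box); its nose hangs over the +x end. Back means centred within 20 mm, either way along
- tester: the pressure tester, fixed to the table: base plate 150 (x) x 270 (y) x 20 mm, with the green housing on its -y half and a 70 x 70 mm steel cylinder block, top 120 mm above the table, on its +y half. Origin under the centre of the base; it is level, turned about the vertical
- bore_mouth (a point): centre of the mouth of the upright bore in the top of the cylinder block, 60 mm from the tester's origin along its +y; the bore is 21.2 mm wide and 90 mm deep
- piston_knob (a point): centre of the piston's black grip knob, 30 mm across and 34 mm high, on top of the 20 mm steel rod (0.2 to 0.4 kg with its rod). At the start the rod stands loose on the floor of the bore, 90 mm deep, with the knob's centre 39 mm above the bore mouth. z along the rod, up. Nothing but a grip keeps it up. Pinch the knob from above with the fingers on the tester's +x and -x sides, since the pointer stands on the +y side
- piston_ring (a point): centre of the red ring, 6 mm high, round the piston's rod, 29 mm below the knob's centre; it is 10 mm above the bore mouth at the start
- pointer_tip (a point): tip of the red pointer, fixed to a thin post at the tester's +y end; it points level at the piston, 32 mm from the bore's axis on the tester's +y side, 35 to 60 mm above the bore mouth (different every time). It stays put. The red ring's middle must come level with it, within 5 mm
- weight_a: small brass weight, 52 mm across, 34 mm high; a bystander, origin under its centre, not to be disturbed
- weight_b: steel weight, 64 mm across, 44 mm high; a bystander, origin under its centre, not to be disturbed
- gauge: dial pressure gauge lying on its back, 90 mm across, 32 mm high, with a 40 mm brass stem; a bystander, origin under its centre, not to be disturbed
- beaker: glass beaker, 70 mm across, 90 mm high; a bystander, origin under its centre, not to be disturbed
- spanner: spanner lying flat, about 180 mm long; a bystander, origin under its centre, not to be disturbed
- fitting: brass fitting, 36 mm across, 50 mm high, standing on the green housing of the tester; a bystander, origin under its centre, not to be disturbed
- bottle: white bottle, 56 mm across, 130 mm high; a bystander, origin under its centre, not to be disturbed
There are look-alikes about, which are no part of the job. Of the things shaped like the part that bears thermo_center, the yellow one is meant. Leave any pink look-alike of the part that bears rest_top alone.

How it is judged (in metres and radians):
On the way, in this order (a step that is already met when the one before it is completed fails the run):
1. the held thermometer is aimed at the spot (line of sight within 11 mm of its centre, lens 30 to 120 mm away) and kept steady for 1 s, the piston still down (x of spot in the frame of lens between -0.011 and 0.011 m and y of spot in the frame of lens between -0.011 and 0.011 m and z of spot in the frame of lens between 0.03 and 0.12 m and linear speed of thermo below 0.03 m/s and contact force between the fingers and thermo above 0.5 N and contact force between thermo and tester below 0.1 N and z of piston_ring in the frame of bore_mouth below 0.016 m), for 1 s.
2. the thermometer is back on its rest, let go, the piston still down (horizontal distance between thermo_center and rest_top below 0.02 m and z of thermo_center in the frame of rest_top between 0.016 and 0.028 m and angle between thermo_center's own z axis and vertical below 0.1 rad and contact force between the fingers and thermo below 0.1 N and z of piston_ring in the frame of bore_mouth below 0.016 m), for 0.2 s.
At the end, for the whole second after the job is handed in: The gripper holds the piston still (under 10 mm/s) with the red ring within 5 mm of the pointer tip's height, the rod upright within 0.05 rad, centred in the bore within 4 mm and pressing on the bore with under 10 N; the thermometer lies on its rest, centred within 20 mm, upright and let go (z of piston_ring in the frame of pointer_tip between -0.005 and 0.005 m and horizontal distance between piston_ring and bore_mouth below 0.004 m and angle between the z axis of piston_knob and the z axis of tester, either way round below 0.05 rad and linear speed of piston below 0.01 m/s and contact force between the fingers and piston above 1 N and contact force between piston and tester below 10 N and horizontal distance between thermo_center and rest_top below 0.02 m and z of thermo_center in the frame of rest_top between 0.016 and 0.028 m and angle between thermo_center's own z axis and vertical below 0.1 rad and contact force between the fingers and thermo below 0.1 N); the arm keeps its last pose, push and grip.
It fails at once if the piston is pulled out of the bore (z of piston_ring in the frame of bore_mouth above 0.09 m).
It fails at once if the piston is forced against its bore (over 40 N) (contact force between piston and tester above 40 N).
It fails at once if a bystander is shoved (over 30 mm) or knocked over (distance of any of weight_a, weight_b, gauge, beaker, spanner, fitting, bottle from where it was at the start of the episode above 0.03 m or angle between any of weight_a, weight_b, gauge, beaker, spanner, fitting, bottle's own z axis and vertical above 0.5 rad).
It also fails if it takes over 64 s, if anything falls off the work surface, if the arm or the gripper's body presses on something with over 40 N, if the wrist force passes 120 N, or if a joint passes its speed limit or range.

## Working session

There is one attempt and no reset: what is moved stays moved. The work goes in short steps, Python scripts to look and compute and a tool call to move; the robot and the scene stay as the last step left them, time stands still between calls to the robot, and variables do not carry over. Pictures are saved under pics/ and viewed, and the job is handed in when it is done.

Besides the shell and the picture viewer there is one more tool, called as a command line: name --argument value ..., lists and objects as JSON in quotes. play_rows: Moves the arm, as the interface text tells. Its arguments: {"type":"object","properties":{"moves":{"type":"array","items":{"type":"array"}},"hand":{"type":"number"}},"required":["moves"]}

```bash
mkdir -p pics
python3 - <<'E'
from workcell import sensors, vision
import cv2
print(sensors.read_state())
for n in("side","top"):
    print(vision.camera_params(n)); cv2.imwrite(f"pics/{n}0.png",vision.snapshot(n)[:,:,::-1])
E
```

```text
{'time': 0.0, 'qpos': array([-1.40209879e+00,  1.59035220e-01,  1.59819994e+00, -1.37382494e-05,
        1.38617915e+00, -2.10075732e-01]), 'qd': array([ 0.00075758,  0.00227434, -0.00039527, -0.00029743,  0.0003922 ,
       -0.00020192]), 'joint_torque': array([ 3.79460052e-04, -3.85565758e+01, -3.22110057e+01,  7.01289251e-02,
        3.78324010e-02, -1.44614610e-04]), 'tcp_pos': array([ 212.50878269, -533.63435498,  213.64285317]), 'orientation': array([-0.38606648,  2.01606266, -2.01232693]), 'wrist_force': array([-0.0134883 ,  0.22071469, -0.68408742]), 'moment': array([-0.0361401 , -0.03837791,  0.03901611]), 'opening': 91.81554623220181}
{'vertical_fov': 53.72306402514271, 'cx': 318.35786206876617, 'cy': 203.28701176054466, 'rvec': array([ 2.14388454, -0.38197683,  0.20408396]), 'tvec': array([-467.73123637,  219.74702093, 1198.690431  ])}
{'vertical_fov': 46.93481006235563, 'cx': 323.63741092102765, 'cy': 198.00321589542986, 'rvec': array([ 2.19385816, -2.03065728,  0.20935117]), 'tvec': array([ -36.85840569,  545.36642301, 1283.20279397])}
```

View pics/side0.png

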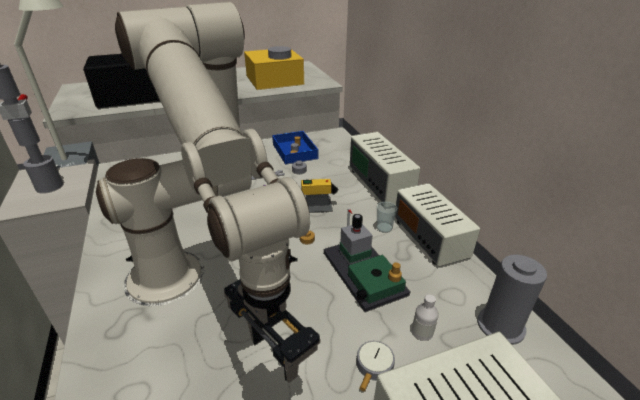

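View pics/top0.png

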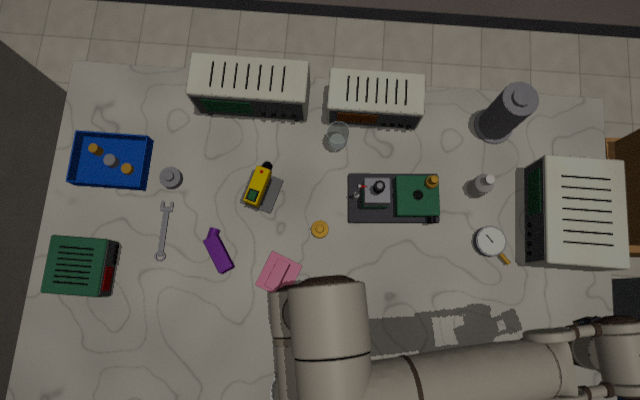

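The top view shows the candidates. The yellow thermometer is at (257,184) on the grey rest (265,194), nose at (267,166). Look-alikes are the purple thermometer at (218,250) and the pink rest at (278,270). The tester is at (394,198), with the knob at (379,186) and the spot at about (418,195). I'll choose the yellow one and check it in close crops.

```bash
cat > h.py <<'E'
import numpy as np, cv2
from workcell import sensors, vision
from scipy.spatial.transform import Rotation as R
def cam(n):
    p=vision.camera_params(n); f=200/np.tan(np.radians(p['vertical_fov']/2))
    K=np.array([[f,0,p['cx']],[0,f,p['cy']],[0,0,1]]); Rm=cv2.Rodrigues(p['rvec'])[0]; return K,Rm,np.array(p['tvec'])
def ray(n,uv):
    K,Rm,t=cam(n); d=Rm.T@np.linalg.solve(K,[uv[0],uv[1],1]); return -Rm.T@t, d/np.linalg.norm(d)
def plane(n,uv,z):
    o,d=ray(n,uv); return o+d*(z-o[2])/d[2]
def tri(us,ut):
    A=np.zeros((3,3));b=np.zeros(3);rs=[ray('side',us),ray('top',ut)]
    for o,d in rs:
        M=np.eye(3)-np.outer(d,d);A+=M;b+=M@o
    p=np.linalg.solve(A,b); return p,[np.linalg.norm((np.eye(3)-np.outer(d,d))@(p-o)) for o,d in rs]
def proj(n,P):
    K,Rm,t=cam(n); q=K@(Rm@np.asarray(P,float)+t); return q[:2]/q[2]
def crop(src,out,x0,y0,w,h,s):
    im=cv2.imread(src)[y0:y0+h,x0:x0+w]; cv2.imwrite(out,cv2.resize(im,None,fx=s,fy=s,interpolation=cv2.INTER_CUBIC))
E
python3 - <<'E'
from h import *
crop('pics/top0.png','pics/c1.png',230,150,220,90,3.6)
crop('pics/side0.png','pics/c2.png',280,160,140,150,4)
for n in('side','top'): print(n,ray(n,(320,200)), proj(n,(0,0,0)),proj(n,(500,0,0)),proj(n,(500,-300,0)))
E
```

```text
side (array([ 137.5950694 , -973.41236909,  858.75256542]), array([ 0.2923414 ,  0.77703488, -0.55745251])) [164.27557893 275.67713683] [318.75001817 239.40055659] [355.79276588 303.52277631]
top (array([ 279.49690111,  -10.06124254, 1366.44529402]), array([ 0.19471982,  0.01903928, -0.9806741 ])) [310.40480597 393.79623226] [324.14294651 216.96699434] [424.03040346 224.62707011]
```

View pics/c1.png

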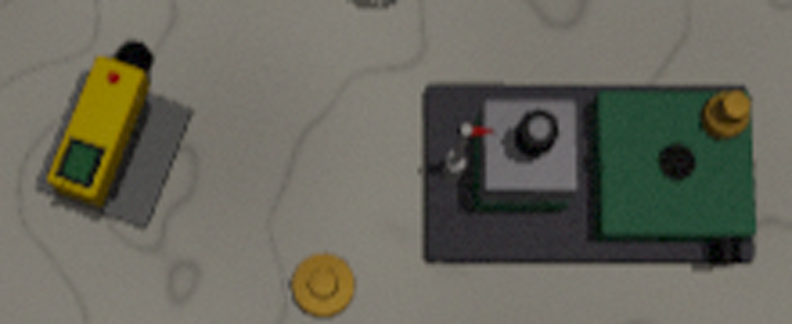

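View pics/c2.png

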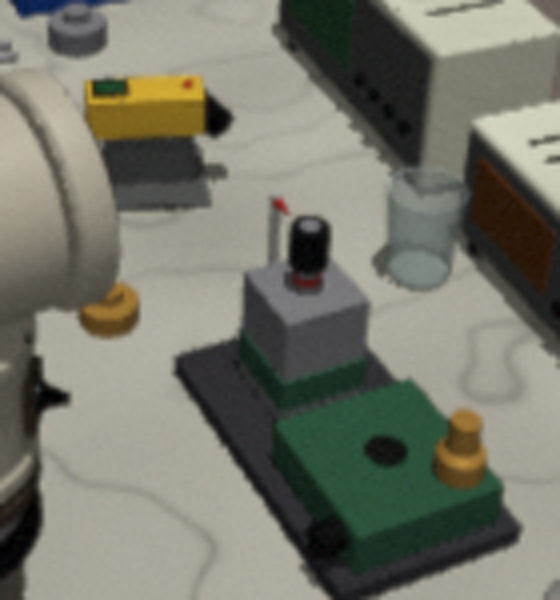

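Run:
```python
from h import *
def hsv(n): return cv2.cvtColor(cv2.imread(f'pics/{n}0.png'),cv2.COLOR_BGR2HSV)
def blob(n,lo,hi,x0,y0,x1,y1,k=1):
    m=cv2.inRange(hsv(n),lo,hi); z=np.zeros_like(m); z[y0:y1,x0:x1]=m[y0:y1,x0:x1]
    c=sorted(cv2.findContours(z,cv2.RETR_EXTERNAL,cv2.CHAIN_APPROX_NONE)[0],key=cv2.contourArea)[::-1][:k]
    return z,c
Y=((20,120,70),(34,255,255)); G=((50,60,20),(90,255,255)); K=((0,0,0),(179,255,45)); Rd=((0,120,60),(8,255,255))
z,c=blob('top',*Y,235,150,285,220); r=cv2.minAreaRect(c[0]); print('yel top',r,[plane('top',p,104).round(1) for p in cv2.boxPoints(r)])
# housing
z,c=blob('top',*G,390,165,450,225); r=cv2.minAreaRect(c[0]); b=cv2.boxPoints(r); print('hous',r,[plane('top',p,61).round(1) for p in b])
for n,bb in (('top',(408,186,428,204)),('side',(366,262,388,282))):
    z,c=blob(n,*K,*bb,3)
    for q in c: M=cv2.moments(q); 
    q=c[0];M=cv2.moments(q);u=(M['m10']/M['m00'],M['m01']/M['m00']);print('spot',n,u,M['m00'],plane(n,u,61).round(1))
for n,bb in (('top',(355,175,372,200)),('side',(340,205,360,220)),('side',(350,225,362,235))):
    z,c=blob(n,*Rd,*bb); ys,xs=np.nonzero(z); print('red',n,sorted(zip(xs.tolist(),ys.tolist())))
for n,bb in (('top',(370,175,392,200)),('side',(349,210,366,232))):
    z,c=blob(n,*K,*bb); print('knob',n,cv2.boundingRect(c[0]),cv2.minAreaRect(c[0]))
# block top, grey
im=hsv('top'); print('blk', im[198,380], im[180,368], im[165,340])
```

```text
yel top ((256.8792724609375, 185.05172729492188), (16.526885986328125, 39.18171691894531), 21.801410675048828) [array([512.8, 231.7, 104. ]), array([620.6, 202.4, 104. ]), array([606.1, 157.2, 104. ]), array([498.8, 187.2, 104. ])]
hous ((416.5, 196.0), (42.0, 45.0), 90.0) [array([ 629.8, -194.6,   61. ]), array([ 640. , -325.9,   61. ]), array([ 515.6, -329.2,   61. ]), array([ 505.6, -200.3,   61. ])]
spot top (417.43939393939394, 194.46212121212122) 66.0 [ 576.9 -265.1   61. ]
spot side (375.92982456140345, 272.1298245614035) 47.5 [ 576.8 -262.2   61. ]
red top [(361, 185), (361, 186), (361, 187), (362, 185), (362, 186), (362, 187), (363, 186), (363, 187), (364, 186), (364, 187)]
red side [(349, 210), (349, 211), (350, 210), (350, 211), (350, 212), (351, 212)]
red side [(353, 229), (354, 230), (355, 230), (355, 231), (356, 231), (357, 230), (358, 230), (358, 231)]
knob top (373, 181, 12, 13) ((378.5, 187.0), (12.0, 11.0), 90.0)
knob side (353, 216, 9, 13) ((357.0, 222.0), (12.0, 8.0), 90.0)
blk [  0   4 114] [  0   2 109] [ 27  22 128]
```

```bash
python3 - <<'E'
from h import *
H=cv2.cvtColor(cv2.imread('pics/top0.png'),cv2.COLOR_BGR2HSV)
def rect(n,img,lo,hi,bb,z,name,close=0):
    x0,y0,x1,y1=bb
    H=cv2.cvtColor(cv2.imread(img),cv2.COLOR_BGR2HSV)
    m=cv2.inRange(H,lo,hi); q=np.zeros_like(m); q[y0:y1,x0:x1]=m[y0:y1,x0:x1]
    if close: q=cv2.morphologyEx(q,cv2.MORPH_CLOSE,np.ones((close,close)))
    c=max(cv2.findContours(q,cv2.RETR_EXTERNAL,cv2.CHAIN_APPROX_NONE)[0],key=cv2.contourArea)[:,0]
    W=np.array([plane(n,p,z)[:2] for p in c],np.float32)
    r=cv2.minAreaRect(W); print(name,len(c),r)
for v in (60,90,110,130,150): 
  try: rect('top','pics/top0.png',(20,120,v),(34,255,255),(235,150,285,220),104,f'yel{v}')
  except Exception as e: print(v,e)
rect('top','pics/top0.png',(50,60,40),(90,255,255),(390,165,450,225),61,'hous')
rect('top','pics/top0.png',(0,0,85),(179,25,255),(362,176,392,205),120,'block',5)
rect('top','pics/top0.png',(0,0,0),(179,90,75),(344,170,445,226),20,'base',5)
# rest foot/knob
print('knob tri',tri((357.0+.5,222),(378.5,187)))
print('pointer tip tri',tri((352,212.5),(366.3,186.5)), 'knobtop')
print(H[181,243:285,2]); print(H[170:200,257,2])
E
python3 - <<'E'
import sys; sys.path.insert(0,'.')
from h import *
crop('pics/side0.png','pics/c3.png',340,200,30,40,14)
crop('pics/top0.png','pics/c4.png',350,170,45,40,14)
E
```

```text
yel60 98 ((558.5890502929688, 194.24818420410156), (48.47401428222656, 113.741943359375), 74.01092529296875)
yel90 94 ((560.4207763671875, 197.0963134765625), (41.70960235595703, 109.91165161132812), 74.43057250976562)
yel110 92 ((560.3406982421875, 196.79653930664062), (40.320594787597656, 108.07833099365234), 74.771484375)
yel130 130 ((560.77099609375, 196.94671630859375), (38.74527359008789, 105.41507720947266), 74.76703643798828)
yel150 1 ((559.9555053710938, 185.9914093017578), (0.0, 0.0), 0.0)
hous 166 ((575.8270263671875, -264.6514587402344), (118.49796295166016, 123.13552856445312), 4.439322471618652)
block 95 ((567.5960083007812, -141.3570556640625), (69.3721694946289, 66.88652038574219), 3.373539447784424)
base 356 ((567.4949951171875, -199.6629638671875), (152.2364044189453, 271.0577087402344), 4.460275173187256)
knob tri (array([ 568.39113443, -141.20299123,  156.20570286]), [np.float64(0.7516299984317881), np.float64(0.7516299984315321)])
pointer tip tri (array([ 564.71001747, -107.4357195 ,  168.68388539]), [np.float64(1.2076445889198986), np.float64(1.207644588919889)]) knobtop
[124 124 125 122 113  85  75 118 143 147 148 148 145 148 148 149 148 149
 147 150 146 147 122  75  71  51  34  34  54  73  77  76  80  73  77  76
  77  75  76  71  82 115]
[146 147 148 146 150 147 148 148 147 146 148 148 147 148 148 146 146 147
 147 147 112  31  27  31  25  25  85 129 142 144]
```

View pics/c3.png

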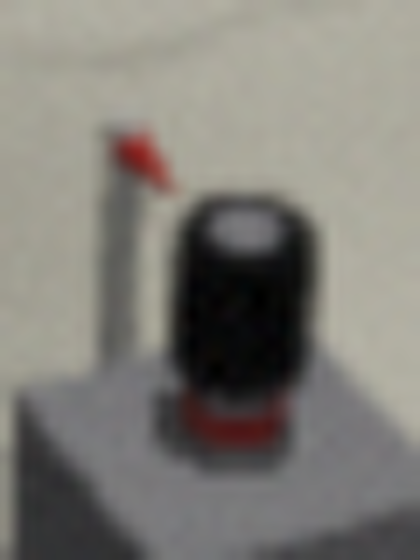

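View pics/c4.png

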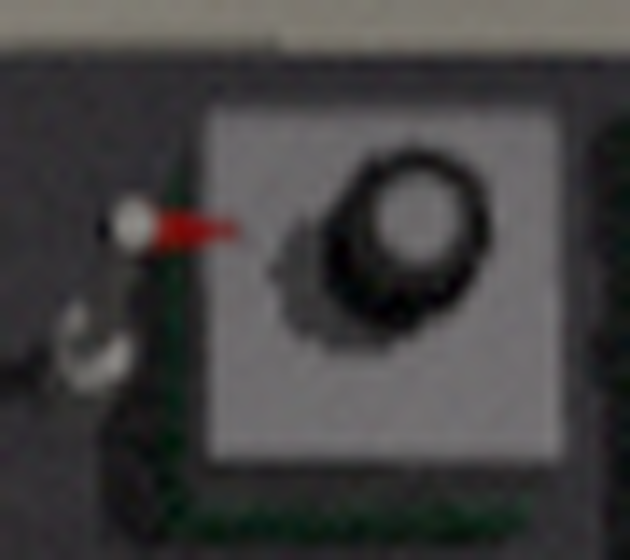

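```bash
cat >> h.py <<'E'
def goto(pos,yaw):
    """yaw: direction (deg) perpendicular to the jaws, horizontal; tool y down"""
    s=sensors.read_state(); Rc=R.from_rotvec(s['orientation']).as_matrix()
    best=None
    for y in (yaw,yaw+180):
        c,sn=np.cos(np.radians(y)),np.sin(np.radians(y))
        x=np.array([c,sn,0]);yy=np.array([0,0,-1.]);Rt=np.c_[x,yy,np.cross(x,yy)]
        rv=R.from_matrix(Rc.T@Rt).as_rotvec()
        if best is None or np.linalg.norm(rv)<np.linalg.norm(best): best=rv
    sh=Rc.T@(np.array(pos)-s['tcp_pos'])/40
    print('t',s['time'],'tcp',s['tcp_pos'].round(1),'F',s['wrist_force'].round(1),'q6',s['qpos'][5].round(2),'open',s['opening'])
    print('toolx',Rc[:,0].round(3),'tooly',Rc[:,1].round(3)); print('shift',sh.round(3),'turn',best.round(4))
E
python3 - <<'E'
from h import *
goto((560.4,197,230),-15.5)
print('tip z side plane fits:')
for uv in ((352.2,213.1),):
    o,d=ray('side',uv); k=((np.array([564.5,-108.9])-o[:2])@d[:2])/(d[:2]@d[:2]); print(o+k*d)
print(tri((352.2,213.1),(366.5,186)))
for z in (113,130,142,159,176): print(z,proj('side',(567,-140.8,z)),proj('top',(567,-140.8,z)))
E
```

```text
t 0.1 tcp [ 212.5 -533.7  213.7] F [-0.5  0.3 -0.2] q6 -0.21 open 92.33000063872505
toolx [-0.929 -0.37  -0.   ] tooly [-0.     0.002 -1.   ]
shift [-14.835  -0.379 -13.757] turn [1.700e-03 6.493e-01 2.000e-04]
tip z side plane fits:
[ 565.75107258 -109.52004746  167.97630277]
(array([ 565.96862183, -107.86933882,  166.63924649]), [np.float64(0.5640900347615629), np.float64(0.5640900347614899)])
113 [355.95027816 233.54598494] [376.553695   190.68190931]
130 [356.26662203 229.09173673] [377.27347805 189.35065414]
142 [356.49304135 225.90366223] [377.79305824 188.38967873]
159 [356.81831751 221.32364396] [378.54601164 186.99707426]
176 [357.14900684 216.66740603] [379.3194869  185.56651411]
```

play_rows --moves '[[[-0.74,-0.4,-0.69],[0,0.03,0]],[[-1.48,-0.4,-1.38],[0,0.06,0]],[[-2.22,-0.4,-2.06],[0,0.1,0]],[[-2.97,-0.4,-2.75],[0,0.13,0]],[[-3.71,-0.4,-3.44],[0,0.16,0]],[[-4.45,-0.4,-4.13],[0,0.19,0]],[[-5.19,-0.4,-4.81],[0,0.23,0]],[[-5.93,-0.4,-5.5],[0,0.26,0]],[[-6.68,-0.4,-6.19],[0,0.29,0]],[[-7.42,-0.4,-6.88],[0,0.32,0]],[[-8.16,-0.4,-7.57],[0,0.36,0]],[[-8.9,-0.4,-8.25],[0,0.39,0]],[[-9.64,-0.4,-8.94],[0,0.42,0]],[[-10.38,-0.4,-9.63],[0,0.45,0]],[[-11.13,-0.4,-10.32],[0,0.49,0]],[[-11.87,-0.4,-11.0],[0,0.52,0]],[[-12.61,-0.4,-11.69],[0,0.55,0]],[[-13.35,-0.4,-12.38],[0,0.58,0]],[[-14.1,-0.4,-13.07],[0,0.62,0]],[[-14.84,-0.4,-13.76],[0,0.65,0]]]' --hand 80

```text
time: 1.77
tcp_pos: [560.7, 198.8, 230.0]
orientation: [-0.284, -2.075, 2.076]
wrist_force: [0.6, -0.7, 0.4]
opening: 79.5
```

Run:
```python
from h import *
goto((560.4,197,150),-15.5)
```

```text
t 1.7667 tcp [560.7 198.8 230. ] F [ 0.6 -0.7  0.4] q6 1.98 open 79.46627063552243
toolx [-0.963  0.269  0.001] tooly [-0.001 -0.    -1.   ]
shift [-0.005  1.999  0.045] turn [-0.0005 -0.0021  0.0008]
```

play_rows --moves '[[[0,0.5,0.03],[0,0,0]],[[0,1,0.05],[0,0,0]],[[0,1.5,0.05],[0,0,0]],[[0,2,0.05],[0,0,0]],[[0,2.3,0.05],[0,0,0]],[[0,2.3,0.05],[0,0,0]],[[0,2.3,0.05],[0,0,0]]]'

```text
time: 2.35
tcp_pos: [559.7, 194.6, 138.2]
orientation: [-0.282, -2.075, 2.076]
wrist_force: [-0.0, 0.0, 0.3]
opening: 80.5
```

Run:
```python
from h import *
for n in("side","top"): cv2.imwrite(f"pics/{n}1.png",vision.snapshot(n)[:,:,::-1])
crop('pics/side1.png','pics/c5.png',270,130,110,100,6)
crop('pics/top1.png','pics/c6.png',200,130,130,100,6)
goto((560.4,197,61),-15.5)
```

```text
t 2.45 tcp [561.  194.8 140.1] F [-0.  -0.2  0.7] q6 1.97 open 80.35542551545038
toolx [-0.963  0.268 -0.002] tooly [ 0.002  0.    -1.   ]
shift [ 0.034  1.978 -0.047] turn [ 0.0009 -0.0008 -0.0022]
```

View pics/c5.png

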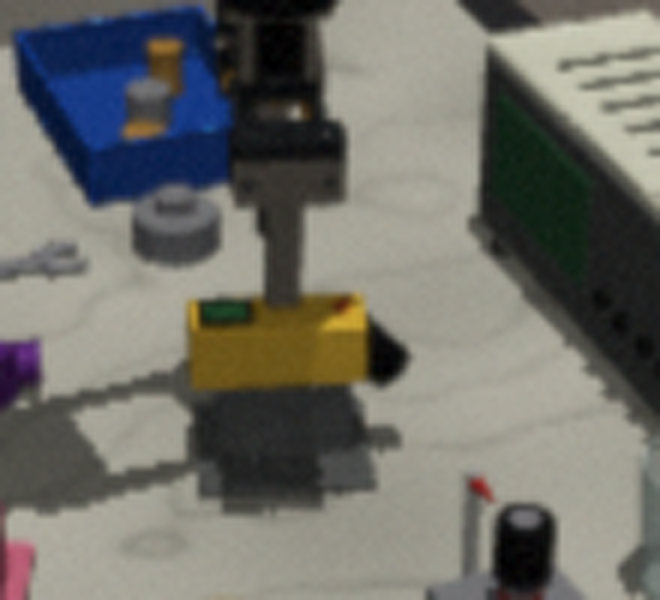

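View pics/c6.png

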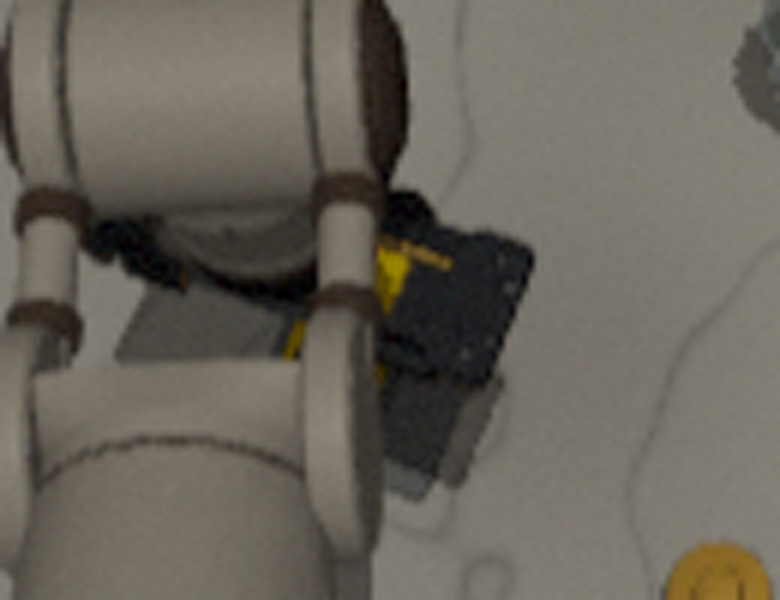

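The yellow box lies centred between the fingers, with its nose toward +x. Now I'll descend.

play_rows --moves '[[[0,0.5,-0.02],[0,0,0]],[[0,0.9,-0.02],[0,0,0]],[[0,1.3,-0.02],[0,0,0]],[[0,1.6,-0.02],[0,0,0]],[[0,1.85,-0.02],[0,0,0]],[[0,1.98,-0.02],[0,0,0]],[[0,1.98,-0.02],[0,0,0]],[[0,1.98,-0.02],[0,0,0]]]'

```text
time: 3.12
tcp_pos: [560.7, 195.6, 60.0]
orientation: [-0.284, -2.077, 2.077]
wrist_force: [0.1, 0.3, -0.4]
opening: 80.0
```

play_rows --moves '[[[0,0,0],[0,0,0]],[[0,0,0],[0,0,0]],[[0,0,0],[0,0,0]],[[0,0,0],[0,0,0]],[[0,0,0],[0,0,0]],[[0,0,0],[0,0,0]],[[0,0,0],[0,0,0]],[[0,0,0],[0,0,0]],[[0,0,0],[0,0,0]],[[0,0,0],[0,0,0]]]' --hand 0

```text
time: 3.95
tcp_pos: [560.8, 196.3, 59.8]
orientation: [-0.285, -2.078, 2.075]
wrist_force: [-0.3, 5.8, 0.9]
opening: 41.8
```

Run:
```python
from h import *
for n in("side",): cv2.imwrite(f"pics/{n}2.png",vision.snapshot(n)[:,:,::-1])
crop('pics/side2.png','pics/c7.png',270,130,110,100,6)
goto((560.4,197,61),-15.5)
```

```text
t 4.0 tcp [560.8 196.3  59.8] F [0.9 5.2 0.9] q6 1.97 open 41.895476905998294
toolx [-0.963  0.268 -0.001] tooly [ 0.001  0.001 -1.   ]
shift [ 0.013 -0.029 -0.015] turn [ 0.0017 -0.0007 -0.0009]
```

View pics/c7.png

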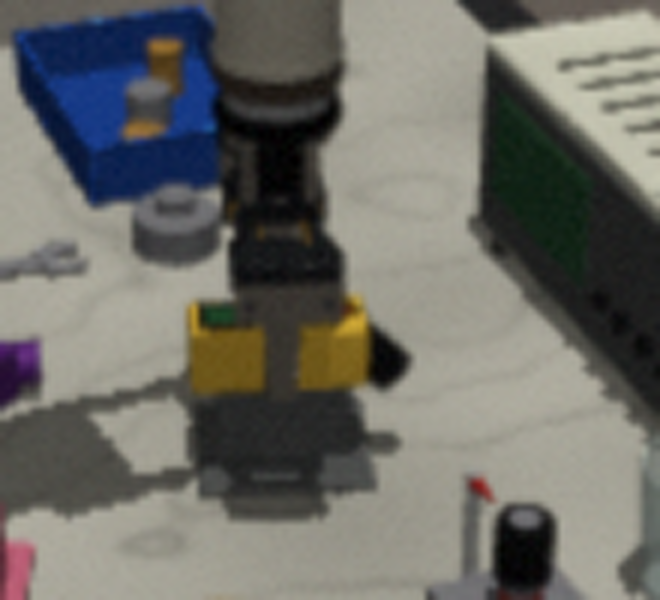

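play_rows --moves '[[[0,-0.25,0],[0,0,0]],[[0,-0.75,0],[0,0,0]],[[0,-1.5,0],[0,0,0]],[[0,-2.3,0],[0,0,0]],[[0,-3.1,0],[0,0,0]],[[0,-3.9,0],[0,0,0]],[[0,-4,0],[0,0,0]],[[0,-4,0],[0,0,0]],[[0,-4,0],[0,0,0]]]'

```text
time: 4.75
tcp_pos: [559.2, 195.0, 217.6]
orientation: [-0.28, -2.074, 2.077]
wrist_force: [-0.6, 0.4, -2.3]
opening: 41.7
```

Run:
```python
from h import *
for n in("side",): cv2.imwrite(f"pics/{n}3.png",vision.snapshot(n)[:,:,::-1])
crop('pics/side3.png','pics/c8.png',270,100,110,100,6)
goto((456.5,-230.5,220),-15.5)
```

```text
t 4.8 tcp [558.6 195.  216.5] F [-0.2 -0.6 -1.8] q6 1.97 open 42.09462328296478
toolx [-0.963  0.268  0.005] tooly [-0.005 -0.001 -1.   ]
shift [-0.391 -0.063 10.932] turn [-0.0024 -0.0009  0.0046]
```

View pics/c8.png

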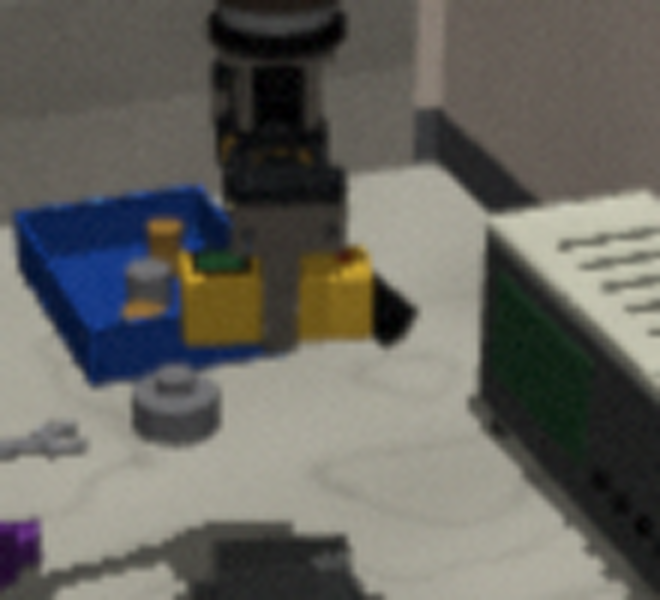

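play_rows --moves '[[[0,0,0.2],[0,0,0]],[[-0.03,0,0.7],[0,0,0]],[[-0.06,0,1.4],[0,0,0]],[[-0.1,0,2.2],[0,0,0]],[[-0.1,0,3.0],[0,0,0]],[[-0.15,0,3.8],[0,0,0]],[[-0.15,0,4.6],[0,0,0]],[[-0.2,0,5.4],[0,0,0]],[[-0.2,0,6.2],[0,0,0]],[[-0.25,0,7.0],[0,0,0]],[[-0.3,0,7.8],[0,0,0]],[[-0.3,0,8.6],[0,0,0]],[[-0.35,0,9.4],[0,0,0]],[[-0.35,0,10.1],[0,0,0]],[[-0.38,0,10.6],[0,0,0]],[[-0.38,0,10.85],[0,0,0]],[[-0.38,0,10.93],[0,0,0]],[[-0.38,0,10.93],[0,0,0]],[[-0.38,0,10.93],[0,0,0]]]'

```text
time: 6.38
tcp_pos: [457.7, -228.7, 218.8]
orientation: [-0.281, -2.078, 2.075]
wrist_force: [0.3, 0.8, -2.4]
opening: 41.8
```

Run:
```python
from h import *
goto((456.5,-230.5,115),-15.5)
```

```text
t 6.3833 tcp [ 457.7 -228.7  218.8] F [ 0.3  0.8 -2.4] q6 1.14 open 41.79616498667131
toolx [-0.964  0.267  0.001] tooly [-0.001  0.001 -1.   ]
shift [0.014 2.594 0.054] turn [0.001  0.     0.0012]
```

play_rows --moves '[[[0,0.2,0.03],[0,0,0]],[[0,0.6,0.03],[0,0,0]],[[0,1.1,0.03],[0,0,0]],[[0,1.6,0.03],[0,0,0]],[[0,2.0,0.03],[0,0,0]],[[0,2.2,0.03],[0,0,0]],[[0,2.2,0.03],[0,0,0]],[[0,2.2,0.03],[0,0,0]]]'

```text
time: 7.05
tcp_pos: [457.6, -230.4, 131.4]
orientation: [-0.282, -2.077, 2.076]
wrist_force: [0.3, -0.4, -2.2]
opening: 41.6
```

Run:
```python
from h import *
for n in("side","top"): cv2.imwrite(f"pics/{n}4.png",vision.snapshot(n)[:,:,::-1])
crop('pics/side4.png','pics/c9.png',260,200,160,120,5)
crop('pics/top4.png','pics/c10.png',340,150,130,100,6)
goto((456.5,-230.5,115),-15.5)
```

```text
t 7.15 tcp [ 458.3 -231.3  132.7] F [-0.4  0.  -1.4] q6 1.14 open 42.18413143636369
toolx [-0.964  0.267 -0.002] tooly [ 0.002 -0.001 -1.   ]
shift [ 0.051  0.442 -0.007] turn [-0.0009 -0.0002 -0.0022]
```

View pics/c9.png

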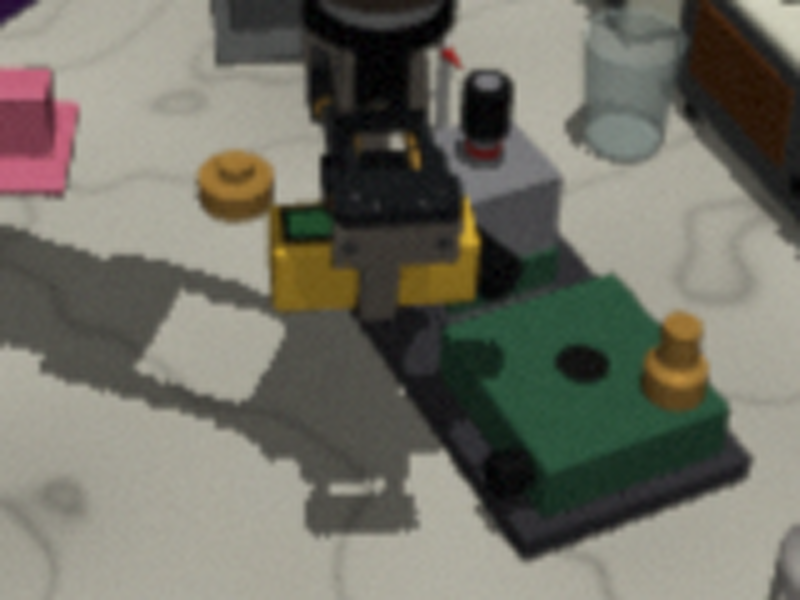

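View pics/c10.png

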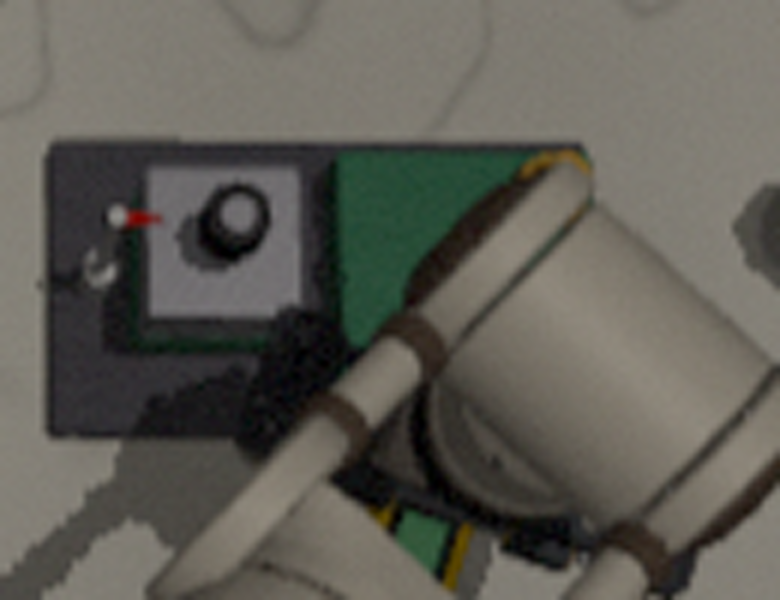

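Run:
```python
from h import *
a=np.array([.9636,-.267,0]); n=np.array([.267,.9636,0]); z=np.array([0,0,1.])
c=np.array([457.7,-230.8,132.2+22])
for nm,p in dict(frb=c+55*a-21*n-22*z, rrb=c-55*a-21*n-22*z, rrt=c-55*a-21*n+22*z,lens=c+72*a-23*z).items():
    print(nm,((proj('side',p)-[260,200]+.5)*5).round(0),p.round(1))
l=c+72*a-23*z; s=l+(a-z)*(l[2]-61); print('hit',s)
```

```text
frb [477. 304.] [ 505.1 -265.7  132.2]
rrb [273. 315.] [ 399.1 -236.4  132.2]
rrt [273. 253.] [ 399.1 -236.4  176.2]
lens [501. 277.] [ 527.1 -250.   131.2]
hit [ 594.72392 -268.7674    61.     ]
```

play_rows --moves '[[[0.01,0.1,0],[0,0,0]],[[0.02,0.25,0],[0,0,0]],[[0.03,0.4,0],[0,0,0]],[[0.03,0.44,0],[0,0,0]],[[0.03,0.44,0],[0,0,0]],[[0.03,0.44,0],[0,0,0]],[[0.03,0.44,0],[0,0,0]],[[0.03,0.44,0],[0,0,0]],[[0.03,0.44,0],[0,0,0]],[[0.03,0.44,0],[0,0,0]]]'

```text
time: 7.98
tcp_pos: [456.4, -230.7, 114.0]
orientation: [-0.284, -2.076, 2.077]
wrist_force: [0.4, -0.1, -2.2]
opening: 41.8
```

Run:
```python
from h import *
a=np.array([.9636,-.267,0]); z=np.array([0,0,1.])
cv2.imwrite("pics/side5.png",vision.snapshot('side')[:,:,::-1])
crop('pics/side5.png','pics/c11.png',260,200,160,120,5)
goto((456.5,-230.5,115),-15.5)
s=sensors.read_state(); c=s['tcp_pos']+[0,0,22]; l=c+72*a-23*z; print('hit',l+(a-z)*(l[2]-61),'lens',l)
```

```text
t 8.0333 tcp [ 456.4 -230.7  114. ] F [-0.2  0.4 -2.3] q6 1.14 open 42.13692472874067
toolx [-0.963  0.268 -0.   ] tooly [ 0. -0. -1.]
shift [-0.001 -0.026 -0.005] turn [-0.0001 -0.0007 -0.0003]
hit [ 575.85014486 -263.78132957   61.        ] lens [ 525.78936954 -249.91019319  112.95182162]
```

View pics/c11.png

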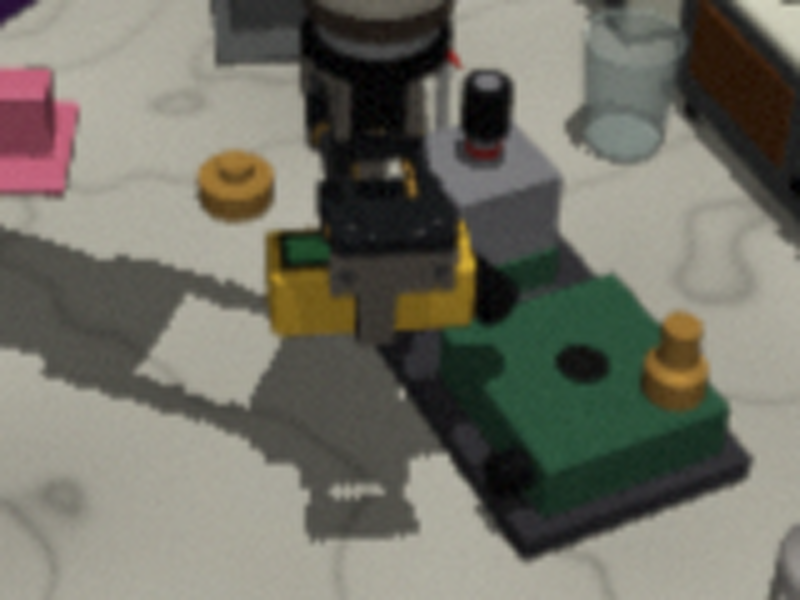

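The thermometer is level, with its nose at about (496,300) in the crop. The line of sight hits (576,-264), the spot is at (577,-264). I'll hold for over 2 s.

play_rows --moves '[[[0,0,0],[0,0,0]],[[0,0,0],[0,0,0]],[[0,0,0],[0,0,0]],[[0,0,0],[0,0,0]],[[0,0,0],[0,0,0]],[[0,0,0],[0,0,0]],[[0,0,0],[0,0,0]],[[0,0,0],[0,0,0]],[[0,0,0],[0,0,0]],[[0,0,0],[0,0,0]],[[0,0,0],[0,0,0]],[[0,0,0],[0,0,0]],[[0,0,0],[0,0,0]],[[0,0,0],[0,0,0]],[[0,0,0],[0,0,0]],[[0,0,0],[0,0,0]],[[0,0,0],[0,0,0]],[[0,0,0],[0,0,0]],[[0,0,0],[0,0,0]],[[0,0,0],[0,0,0]]]'

```text
time: 9.7
tcp_pos: [456.3, -230.6, 113.8]
orientation: [-0.283, -2.076, 2.076]
wrist_force: [0.3, -0.5, -2.2]
opening: 41.9
```

play_rows --moves '[[[0,0,0],[0,0,0]],[[0,0,0],[0,0,0]],[[0,0,0],[0,0,0]],[[0,0,0],[0,0,0]],[[0,0,0],[0,0,0]],[[0,0,0],[0,0,0]],[[0,0,0],[0,0,0]],[[0,0,0],[0,0,0]],[[0,0,0],[0,0,0]],[[0,0,0],[0,0,0]]]'

```text
time: 10.53
tcp_pos: [456.3, -230.6, 113.8]
orientation: [-0.283, -2.076, 2.076]
wrist_force: [0.4, -0.3, -2.1]
opening: 41.8
```

play_rows --moves '[[[0,-0.2,0],[0,0,0]],[[0,-0.7,0],[0,0,0]],[[0,-1.3,0],[0,0,0]],[[0,-1.9,0],[0,0,0]],[[0,-2.4,0],[0,0,0]],[[0,-2.6,0],[0,0,0]],[[0,-2.6,0],[0,0,0]],[[0,-2.6,0],[0,0,0]]]'

```text
time: 11.2
tcp_pos: [456.2, -230.5, 217.5]
orientation: [-0.283, -2.076, 2.076]
wrist_force: [0.3, 0.3, -1.9]
opening: 41.9
```

Run:
```python
from h import *
goto((560.8,196.4,218),-15.5)
```

```text
t 11.2 tcp [ 456.2 -230.5  217.5] F [ 0.3  0.3 -1.9] q6 1.14 open 41.916856421826
toolx [-0.963  0.268  0.   ] tooly [-0.  0. -1.]
shift [  0.34   -0.012 -10.983] turn [ 0.0001 -0.0007  0.0001]
```

play_rows --moves '[[[0,0,-0.2],[0,0,0]],[[0.03,0,-0.7],[0,0,0]],[[0.05,0,-1.4],[0,0,0]],[[0.08,0,-2.2],[0,0,0]],[[0.1,0,-3.0],[0,0,0]],[[0.13,0,-3.8],[0,0,0]],[[0.15,0,-4.6],[0,0,0]],[[0.17,0,-5.4],[0,0,0]],[[0.2,0,-6.2],[0,0,0]],[[0.22,0,-7.0],[0,0,0]],[[0.25,0,-7.8],[0,0,0]],[[0.27,0,-8.6],[0,0,0]],[[0.3,0,-9.4],[0,0,0]],[[0.32,0,-10.1],[0,0,0]],[[0.34,0,-10.6],[0,0,0]],[[0.34,0,-10.9],[0,0,0]],[[0.34,0,-10.98],[0,0,0]],[[0.34,0,-10.98],[0,0,0]],[[0.34,0,-10.98],[0,0,0]]]'

```text
time: 12.78
tcp_pos: [560.5, 195.3, 217.1]
orientation: [-0.283, -2.075, 2.077]
wrist_force: [0.1, 0.7, -3.2]
opening: 41.6
```

Run:
```python
from h import *
goto((560.8,196.4,60),-15.5)
```

```text
t 12.7833 tcp [560.5 195.3 217.1] F [ 0.1  0.7 -3.2] q6 1.97 open 41.57467745781062
toolx [-0.963  0.268  0.001] tooly [-0.001 -0.001 -1.   ]
shift [-0.005  3.928 -0.033] turn [-0.0011 -0.0013  0.0011]
```

play_rows --moves '[[[0,0.3,-0.02],[0,0,0]],[[0,0.9,-0.02],[0,0,0]],[[0,1.6,-0.02],[0,0,0]],[[0,2.3,-0.02],[0,0,0]],[[0,2.9,-0.02],[0,0,0]],[[0,3.4,-0.02],[0,0,0]],[[0,3.7,-0.02],[0,0,0]],[[0,3.8,-0.02],[0,0,0]],[[0,3.8,-0.02],[0,0,0]],[[0,3.8,-0.02],[0,0,0]]]'

```text
time: 13.62
tcp_pos: [562.0, 196.7, 66.9]
orientation: [-0.286, -2.077, 2.076]
wrist_force: [1.0, -0.4, -0.8]
opening: 41.7
```

Run:
```python
from h import *
cv2.imwrite("pics/side6.png",vision.snapshot('side')[:,:,::-1])
crop('pics/side6.png','pics/c12.png',270,130,110,100,6)
goto((560.8,196.4,60),-15.5)
```

```text
t 13.6667 tcp [562.4 196.9  67.4] F [ 0.   0.6 -1.9] q6 1.98 open 41.808174151272375
toolx [-0.963  0.268 -0.003] tooly [ 0.003  0.    -1.   ]
shift [0.035 0.185 0.023] turn [ 0.0011 -0.0009 -0.0027]
```

View pics/c12.png

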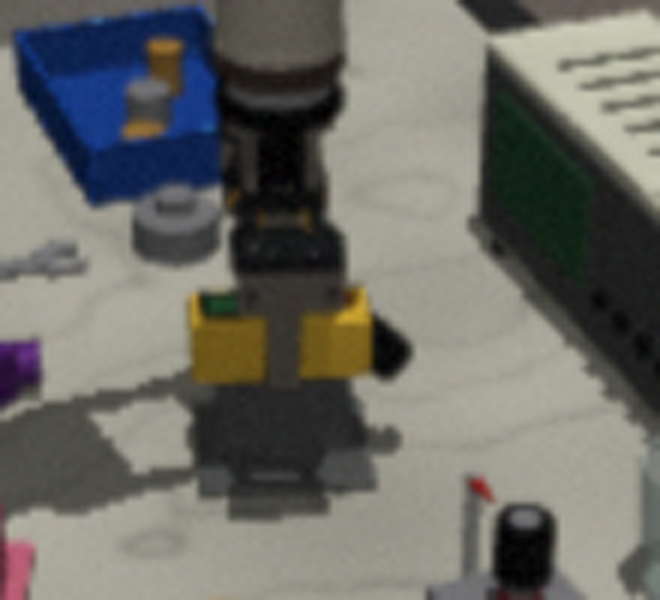

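play_rows --moves '[[[0.02,0.05,0.01],[0,0,0]],[[0.02,0.1,0.01],[0,0,0]],[[0.02,0.14,0.01],[0,0,0]],[[0.02,0.16,0.01],[0,0,0]],[[0.02,0.16,0.01],[0,0,0]],[[0.02,0.16,0.01],[0,0,0]]]'

```text
time: 14.17
tcp_pos: [560.5, 196.9, 59.8]
orientation: [-0.284, -2.077, 2.077]
wrist_force: [-0.8, -0.4, -0.5]
opening: 42.0
```

play_rows --moves '[[[0,0,0],[0,0,0]],[[0,0,0],[0,0,0]],[[0,0,0],[0,0,0]],[[0,0,0],[0,0,0]],[[0,0,0],[0,0,0]],[[0,0,0],[0,0,0]],[[0,0,0],[0,0,0]],[[0,0,0],[0,0,0]]]' --hand 80

```text
time: 14.83
tcp_pos: [560.2, 196.8, 59.4]
orientation: [-0.283, -2.076, 2.076]
wrist_force: [0.4, 0.3, -0.1]
opening: 79.9
```

play_rows --moves '[[[0,-0.2,0],[0,0,0]],[[0,-0.7,0],[0,0,0]],[[0,-1.4,0],[0,0,0]],[[0,-2.2,0],[0,0,0]],[[0,-3.0,0],[0,0,0]],[[0,-3.8,0],[0,0,0]],[[0,-4.4,0],[0,0,0]],[[0,-4.7,0],[0,0,0]],[[0,-4.7,0],[0,0,0]],[[0,-4.7,0],[0,0,0]]]'

```text
time: 15.67
tcp_pos: [560.1, 196.7, 247.0]
orientation: [-0.283, -2.076, 2.076]
wrist_force: [-0.6, -0.5, -0.6]
opening: 79.6
```

Run:
```python
from h import *
cv2.imwrite("pics/side7.png",vision.snapshot('side')[:,:,::-1])
crop('pics/side7.png','pics/c13.png',270,130,110,100,6)
goto((567,-140.8,250),94.4)
goto((567,-140.8,250),86)
```

```text
t 15.7167 tcp [559.4 196.6 245.6] F [-0.1  0.4  0.2] q6 1.98 open 80.16081908388135
toolx [-0.963  0.268  0.003] tooly [-0.003 -0.    -1.   ]
shift [-2.444 -0.108  8.076] turn [-0.0025  1.2227  0.0016]
t 15.7167 tcp [559.4 196.6 245.6] F [-0.1  0.4  0.2] q6 1.98 open 80.16081908388135
toolx [-0.963  0.268  0.003] tooly [-0.003 -0.    -1.   ]
shift [-2.444 -0.108  8.076] turn [-0.0027  1.3693  0.0014]
```

View pics/c13.png

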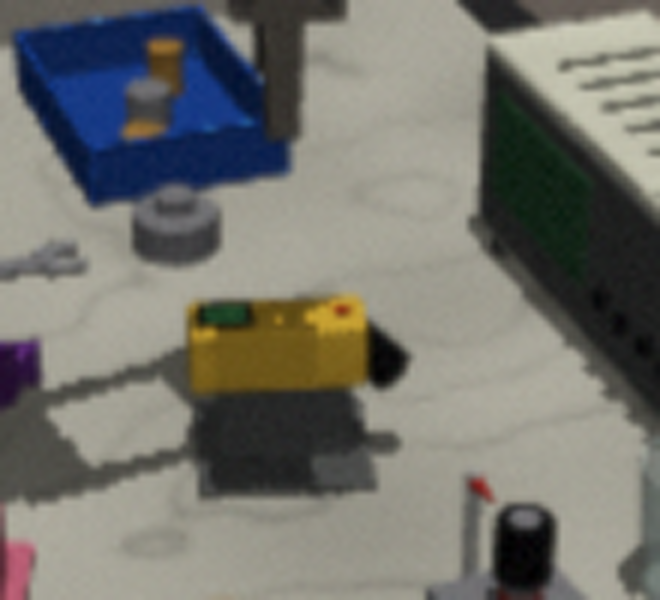

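The thermometer is back and level on the rest, in the same image position as at the start. Next is the piston.

play_rows --moves '[[[-0.1,0,0.3],[0,0,0]],[[-0.25,-0.05,0.8],[0,0.06,0]],[[-0.4,-0.1,1.4],[0,0.12,0]],[[-0.6,-0.1,2.0],[0,0.2,0]],[[-0.8,-0.1,2.6],[0,0.28,0]],[[-1.0,-0.1,3.2],[0,0.36,0]],[[-1.15,-0.1,3.8],[0,0.45,0]],[[-1.35,-0.1,4.4],[0,0.55,0]],[[-1.5,-0.1,5.0],[0,0.65,0]],[[-1.7,-0.1,5.6],[0,0.75,0]],[[-1.9,-0.1,6.2],[0,0.85,0]],[[-2.05,-0.1,6.8],[0,0.95,0]],[[-2.2,-0.1,7.3],[0,1.05,0]],[[-2.35,-0.1,7.7],[0,1.13,0]],[[-2.4,-0.1,7.95],[0,1.19,0]],[[-2.44,-0.1,8.07],[0,1.22,0]],[[-2.44,-0.1,8.07],[0,1.223,0]],[[-2.44,-0.1,8.07],[0,1.223,0]],[[-2.44,-0.1,8.07],[0,1.223,0]]]' --hand 70

```text
time: 17.3
tcp_pos: [567.5, -139.7, 250.8]
orientation: [-1.17, -1.266, 1.267]
wrist_force: [0.1, 0.5, -0.6]
opening: 70.4
```

Run:
```python
from h import *
for n in("side","top"): cv2.imwrite(f"pics/{n}8.png",vision.snapshot(n)[:,:,::-1])
crop('pics/side8.png','pics/c14.png',300,140,120,110,5)
crop('pics/top8.png','pics/c15.png',320,140,130,100,5)
goto((567,-140.8,141),94.4)
```

```text
t 17.4 tcp [ 567.7 -139.6  251.2] F [ 0.2 -0.2 -0.3] q6 2.62 open 70.01400336638825
toolx [-0.078  0.997  0.   ] tooly [-0.  0. -1.]
shift [-0.029  2.756  0.02 ] turn [-0.0003  0.0015  0.0003]
```

View pics/c14.png

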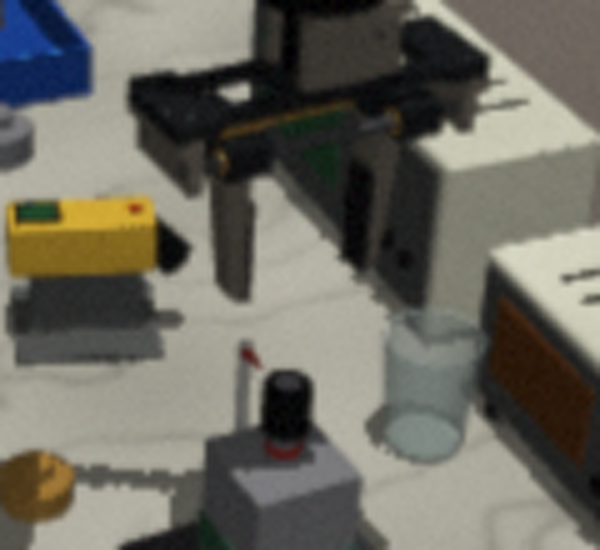

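View pics/c15.png

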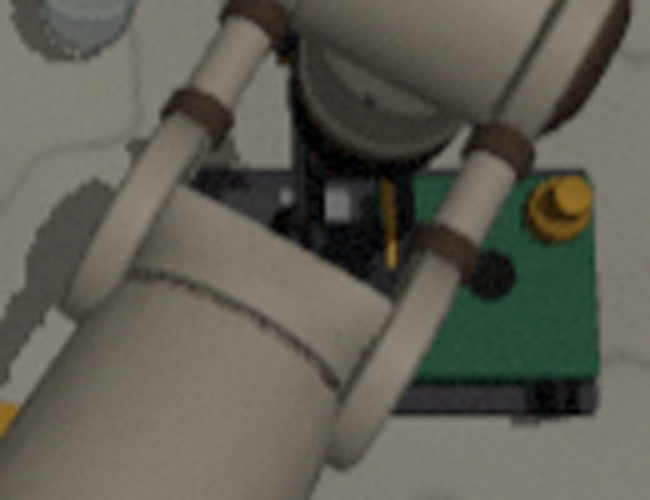

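play_rows --moves '[[[-0.03,0.3,0.02],[0,0,0]],[[-0.03,0.8,0.02],[0,0,0]],[[-0.03,1.3,0.02],[0,0,0]],[[-0.03,1.8,0.02],[0,0,0]],[[-0.03,2.2,0.02],[0,0,0]],[[-0.03,2.5,0.02],[0,0,0]],[[-0.03,2.65,0.02],[0,0,0]],[[-0.03,2.73,0.02],[0,0,0]],[[-0.03,2.73,0.02],[0,0,0]],[[-0.03,2.73,0.02],[0,0,0]],[[-0.03,2.73,0.02],[0,0,0]],[[-0.03,2.73,0.02],[0,0,0]]]'

```text
time: 18.4
tcp_pos: [567.7, -141.9, 143.3]
orientation: [-1.174, -1.266, 1.265]
wrist_force: [0.4, 0.5, 0.3]
opening: 70.1
```

Run:
```python
from h import *
for n in("side",): cv2.imwrite(f"pics/{n}9.png",vision.snapshot(n)[:,:,::-1])
crop('pics/side9.png','pics/c16.png',320,180,70,70,8)
goto((567,-140.8,141),94.4)
```

```text
t 18.45 tcp [ 567.6 -141.9  143.1] F [ 0.2 -0.3  0.5] q6 2.61 open 69.84228652436381
toolx [-0.077  0.997 -0.001] tooly [ 0.001 -0.001 -1.   ]
shift [0.028 0.052 0.013] turn [ 0.0014 -0.0002 -0.0008]
```

View pics/c16.png

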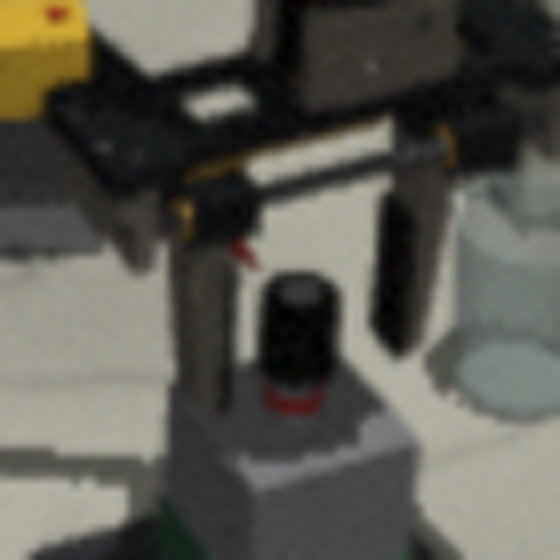

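play_rows --moves '[[[0.02,0.05,0],[0,0,0]],[[0.02,0.05,0],[0,0,0]],[[0.02,0.05,0],[0,0,0]],[[0.02,0.05,0],[0,0,0]],[[0.02,0.05,0],[0,0,0]],[[0.02,0.05,0],[0,0,0]],[[0.02,0.05,0],[0,0,0]]]' --hand 32

```text
time: 19.03
tcp_pos: [567.0, -140.9, 140.2]
orientation: [-1.172, -1.265, 1.265]
wrist_force: [0.4, 0.6, -0.1]
opening: 31.9
```

play_rows --moves '[[[0,0,0],[0,0,0]],[[0,0,0],[0,0,0]],[[0,0,0],[0,0,0]]]' --hand 0

```text
time: 19.28
tcp_pos: [567.4, -140.8, 140.3]
orientation: [-1.173, -1.266, 1.265]
wrist_force: [3.2, 1.0, -1.1]
opening: 29.5
```

Run:
```python
from h import *
goto((567,-140.8,141),94.4); print(sensors.read_state()['moment'])
```

```text
t 19.2833 tcp [ 567.4 -140.8  140.3] F [ 3.2  1.  -1.1] q6 2.61 open 29.451830506256094
toolx [-0.076  0.997 -0.   ] tooly [ 0.001 -0.    -1.   ]
shift [ 0.001 -0.018  0.011] turn [ 0.0011 -0.0003 -0.0001]
[ 0.12849636 -0.5923396  -0.01816875]
```

play_rows --moves '[[[0,-0.02,-0.01],[0,0,0]],[[0,-0.08,-0.01],[0,0,0]],[[0,-0.14,-0.01],[0,0,0]],[[0,-0.2,-0.01],[0,0,0]],[[0,-0.2,-0.01],[0,0,0]],[[0,-0.2,-0.01],[0,0,0]],[[0,-0.2,-0.01],[0,0,0]]]'

```text
time: 19.87
tcp_pos: [567.4, -140.8, 148.5]
orientation: [-1.172, -1.265, 1.265]
wrist_force: [1.2, -0.4, -1.4]
opening: 29.3
```

Run:
```python
from h import *
goto((567,-140.8,178),94.4); print(sensors.read_state()['moment'])
```

```text
t 19.8667 tcp [ 567.4 -140.8  148.5] F [ 1.2 -0.4 -1.4] q6 2.62 open 29.255656377353922
toolx [-0.077  0.997 -0.   ] tooly [ 0. -0. -1.]
shift [ 0.001 -0.736  0.01 ] turn [ 0.0001 -0.0001 -0.0001]
[ 0.0828979  -0.42244163  0.03337366]
```

play_rows --moves '[[[0,-0.05,0],[0,0,0]],[[0,-0.12,0],[0,0,0]],[[0,-0.2,0],[0,0,0]],[[0,-0.28,0],[0,0,0]],[[0,-0.36,0],[0,0,0]],[[0,-0.44,0],[0,0,0]],[[0,-0.52,0],[0,0,0]],[[0,-0.58,0],[0,0,0]],[[0,-0.6,0],[0,0,0]],[[0,-0.6,0],[0,0,0]],[[0,-0.6,0],[0,0,0]],[[0,-0.6,0],[0,0,0]]]'

```text
time: 20.87
tcp_pos: [567.3, -140.9, 172.2]
orientation: [-1.172, -1.265, 1.265]
wrist_force: [1.2, 0.0, -2.3]
opening: 29.5
```

Run:
```python
from h import *
cv2.imwrite("pics/side10.png",vision.snapshot('side')[:,:,::-1])
crop('pics/side10.png','pics/c17.png',335,195,40,45,12)
goto((567,-140.8,178),94.4); print(sensors.read_state()['moment'])
H=cv2.cvtColor(cv2.imread('pics/side10.png'),cv2.COLOR_BGR2HSV); m=cv2.inRange(H,(0,110,50),(10,255,255))
ys,xs=np.nonzero(m[200:240,340:370]); print(list(zip((xs+340).tolist(),(ys+200).tolist())))
tip=np.array([565,-108.9]); 
for z in (160,163,166,167,168,170): print(z,'tip',proj('side',(*tip,z)).round(1),'ring',proj('side',(567,-140.8,z)).round(1),'ringfront',proj('side',(562,-150,z)).round(1))
```

```text
t 20.9167 tcp [ 567.3 -140.8  172.2] F [ 0.5  0.2 -2.4] q6 2.62 open 29.35994282710351
toolx [-0.077  0.997 -0.   ] tooly [-0. -0. -1.]
shift [ 0.002 -0.145  0.008] turn [-0.0002 -0.0002 -0.0001]
[ 0.08123551 -0.33135849  0.01766406]
[(359, 221), (355, 222), (357, 222), (358, 222)]
160 tip [351.8 215.2] ring [356.8 221.1] ringfront [356.6 223.2]
163 tip [351.8 214.4] ring [356.9 220.2] ringfront [356.7 222.4]
166 tip [351.9 213.6] ring [357.  219.4] ringfront [356.7 221.5]
167 tip [351.9 213.3] ring [357.  219.1] ringfront [356.7 221.3]
168 tip [351.9 213. ] ring [357.  218.9] ringfront [356.8 221. ]
170 tip [351.9 212.5] ring [357.  218.3] ringfront [356.8 220.4]
```

View pics/c17.png

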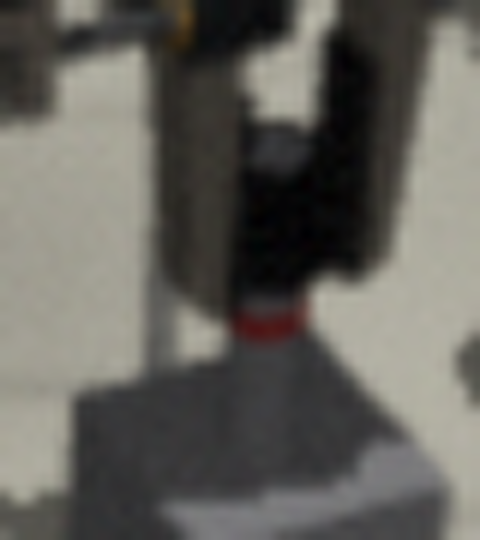

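Run:
```python
from h import *
a=np.radians(4.4); ex=np.array([np.cos(a),np.sin(a)]); ey=np.array([-ex[1],ex[0]]); b=np.array([567.2,-140.8])
for nm,(i,j) in dict(left=(-35,35),front=(-35,-35),right=(35,-35),back=(35,35)).items():
    P=(*(b+i*ex+j*ey),120); print(nm,proj('side',P).round(1),proj('top',P).round(1))
crop('pics/side0.png','pics/c18.png',335,200,45,50,12)
crop('pics/top0.png','pics/c19.png',350,165,50,50,12)
print('housing corners')
h=b-(60+65)*ey
for nm,(i,j) in dict(left=(-60,62.5),front=(-60,-62.5),right=(60,-62.5),back=(60,62.5)).items():
    P=(*(h+i*ex+j*ey),61); print(nm,proj('side',P).round(1),proj('top',P).round(1))
```

```text
left [340.4 228.1] [364.5 202.5]
front [351.5 241.7] [389.8 202.5]
right [372.3 235.3] [389.1 177.8]
back [360.5 222.4] [364.  177.8]
housing corners
left [347.5 265.1] [396.7 214.9]
front [369.5 294.6] [440.2 215. ]
right [406.8 281. ] [438.1 174.5]
back [382.6 253.7] [395.4 174.4]
```

View pics/c18.png

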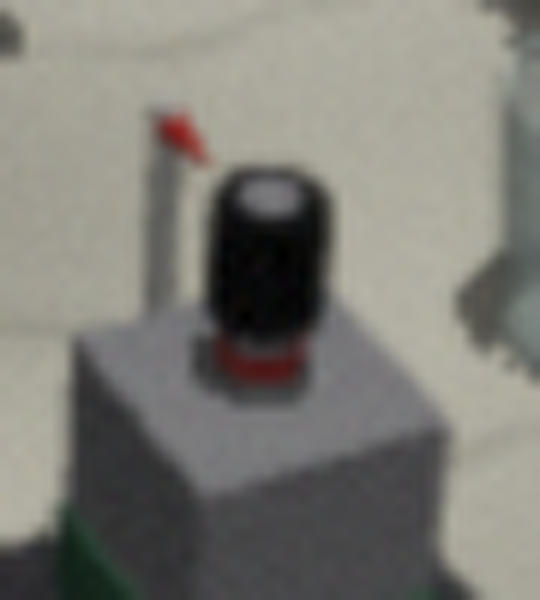

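View pics/c19.png

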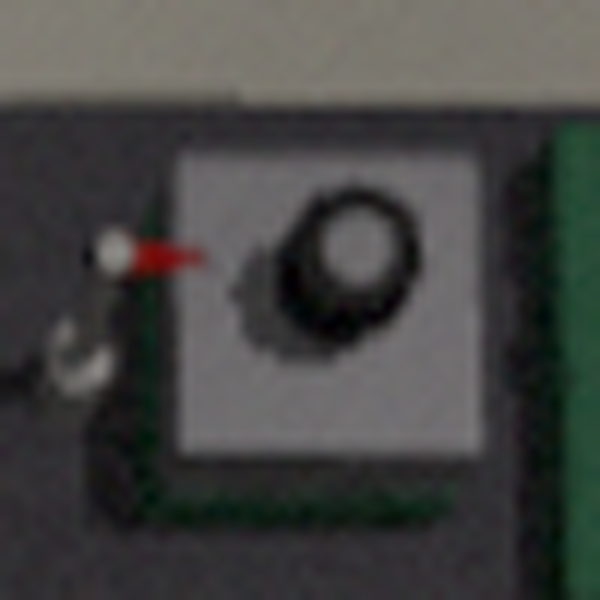

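play_rows --moves '[[[0,-0.03,0],[0,0,0]],[[0,-0.06,0],[0,0,0]],[[0,-0.085,0],[0,0,0]],[[0,-0.085,0],[0,0,0]],[[0,-0.085,0],[0,0,0]],[[0,-0.085,0],[0,0,0]],[[0,-0.085,0],[0,0,0]],[[0,-0.085,0],[0,0,0]]]'

```text
time: 21.58
tcp_pos: [567.3, -140.8, 175.6]
orientation: [-1.172, -1.265, 1.265]
wrist_force: [1.1, 1.1, -2.6]
opening: 29.2
```

Run:
```python
from h import *
for n in("side","top"): cv2.imwrite(f"pics/{n}11.png",vision.snapshot(n)[:,:,::-1])
crop('pics/side11.png','pics/c20.png',335,195,40,45,12)
goto((567,-140.8,175.5),94.4); s=sensors.read_state();print(s['moment'],s['qd'].round(4))
d0=cv2.imread('pics/side11.png')
```

```text
t 21.6833 tcp [ 567.4 -140.8  175.6] F [ 0.2 -0.2 -2.5] q6 2.62 open 29.506747191880752
toolx [-0.077  0.997  0.   ] tooly [-0.  0. -1.]
shift [0.001 0.003 0.009] turn [-0.0001 -0.0002  0.    ]
[ 0.07220087 -0.19536561  0.01507452] [ 0.0014  0.0012 -0.0007  0.0028 -0.0012 -0.0002]
```

View pics/c20.png

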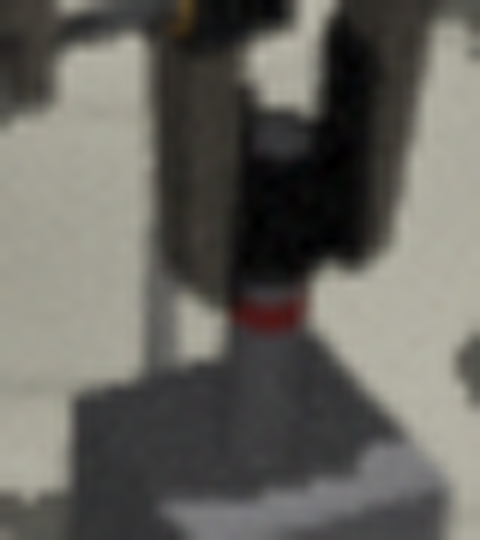

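View pics/side11.png

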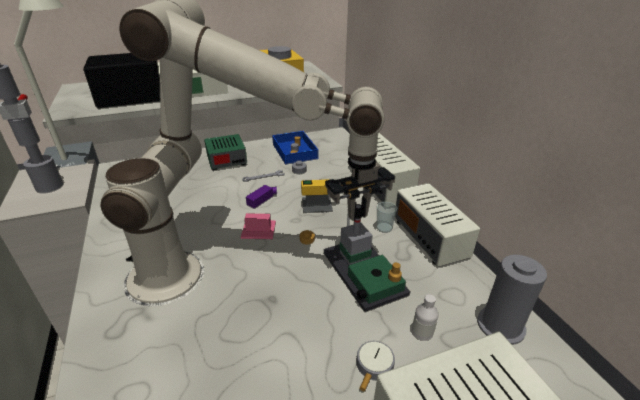

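Run:
```python
from workcell import job
print(job.finish_job())
```

```text
the job is handed in; nothing more can be done
None
```

I completed the whole sequence and handed the job in at about 22 s; the hand-in reports no verdict.

- **Aiming:** I held the yellow thermometer with its lens about 73 mm from the spot for over 2 s. By calculation from the arm pose, the line of sight fell within about 2 mm of the spot's centre. I then set it back upright on its rest, let go, and the picture showed it where it had started.
- **Piston:** I pinched the knob on the tester's ±x sides and drew it straight up about 35 mm, so the ring is at about z = 165.3 mm. The gripper is still holding it at 29.4 mm opening. Sideways force at the wrist was at most about 1.5 N in the final readings, and joint speeds were near zero.
- **Least certain point:** my estimates of the pointer tip's height disagreed.
  - Triangulating the two camera views gave 167 to 169 mm.
  - Correcting for a small row offset in the side camera gave about 164 to 166 mm.
  - I stopped the ring in that lower range, which should be inside the ±5 mm tolerance. The pointer was hidden behind a finger at the end, so I could not see ring and tip level in one picture.
- **Everything else:** in the last side picture, the bystanders visible had not moved. I did not go through the last top picture.

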